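Rake sealed wood blanks out on the drying tray

TASK

These wood blanks have just been sealed and are still tacky, so they must not dry in a heap: take the rake from its rest and rake them out along the wire drying tray until they lie one deep over its whole length, at least two in every third of the tray and all nine still inside it. Do not touch the blanks with the gripper, leave the other things on the bench alone, and finally lay the rake back in its rest with its handle in both saddles.

Things in the scene. Friction and masses are not known exactly. Their poses are not given: they have to be found in the camera images.
- bed (a point): centre of the drying tray's wire-mesh bed, on the mesh (18 mm above the bench). The tray is screwed down: inside 330 mm long along this point's y and 170 mm wide along its x, brown wooden walls 12 mm thick rising 30 mm above the mesh. Two pale battens under the mesh, at y = -55 and +55 mm, mark its thirds. The blanks start heaped two deep in the third at the -y end; about 25 mm of mesh is bare between the heap and the -y end wall. z up
- rake_grip (a point): centre of the rake's red handle (half-way up), the place to grip it. Handle flat-sided, 22 mm wide (y), 24 mm high (z), 180 mm long along x (from -95 to +85 mm). x points to the head. A swan neck leads to the head, 125 mm ahead; its bar is 134 mm wide and 12 mm high with its centre 42 mm below this point; seven 7 mm round tines, 20.5 mm apart, hang 64 mm below the bar. Rake 0.2 kg, balanced about 47 mm ahead of this point
- rake_tips (a point): tip of the rake's middle tine: 125 mm ahead of (x) and 112 mm below the grip point, axes as the grip's
- rest_seat (a point): where the grip point lies when the rake is home in its plywood rest, 130 mm above the bench; x runs along the handle towards the head. The rest is fixed: two uprights 12 mm thick, 58 mm before and behind this point, each with a flat saddle 118 mm above the bench on which the handle lies; between flared cheeks rising 20 mm above the saddle, about 30 mm apart at the bottom and 44 mm at the top. At home the tine tips hang 18 mm above the bench
- glue: white glue bottle with red collar and black nozzle, 63 mm wide, 162 mm tall, standing; origin under its centre. Bystander
- weight: steel bar, 120 x 50 x 45 mm (x, y, z), 2.1 kg; origin under its centre. Bystander
- clamp: black spring clamp with orange pads lying on its side, about 130 x 85 x 22 mm; origin under its centre. Bystander
- blank1_mid (a point): centre of a pale wood blank, 50 x 36 mm (x, y) and 26 mm thick (z), 32 g; one of nine alike, bottom of the heap at the start
- blank2_mid (a point): centre of a pale wood blank, 48 x 36 mm (x, y) and 26 mm thick (z), 32 g; one of nine alike, bottom of the heap at the start
- blank3_mid (a point): centre of a pale wood blank, 50 x 34 mm (x, y) and 26 mm thick (z), 32 g; one of nine alike, bottom of the heap at the start
- blank4_mid (a point): centre of a pale wood blank, 50 x 36 mm (x, y) and 26 mm thick (z), 32 g; one of nine alike, bottom of the heap at the start
- blank5_mid (a point): centre of a pale wood blank, 48 x 36 mm (x, y) and 26 mm thick (z), 32 g; one of nine alike, bottom of the heap at the start
- blank6_mid (a point): centre of a pale wood blank, 50 x 34 mm (x, y) and 26 mm thick (z), 32 g; one of nine alike, bottom of the heap at the start
- blank7_mid (a point): centre of a pale wood blank, 50 x 36 mm (x, y) and 26 mm thick (z), 32 g; one of nine alike, top of the heap at the start
- blank8_mid (a point): centre of a pale wood blank, 48 x 36 mm (x, y) and 26 mm thick (z), 32 g; one of nine alike, top of the heap at the start
- blank9_mid (a point): centre of a pale wood blank, 50 x 34 mm (x, y) and 26 mm thick (z), 32 g; one of nine alike, top of the heap at the start
Not all that is in view belongs to the job. Leave any turquoise look-alike of the part that bears blank9_mid alone.

How it is judged:
On the way, in this order (a step that is already met when the one before it is completed fails the run):
1. the rake is lifted out of its rest (distance between rake_grip and rest_seat above 0.06 m), for 0.1 s.
2. the blanks lie one deep inside the tray, at least two in each third (z of each of blank1_mid, blank2_mid, blank3_mid, blank4_mid, blank5_mid, blank6_mid, blank7_mid, blank8_mid, blank9_mid in the frame of bed below 0.022 m and not (z of any of blank1_mid, blank2_mid, blank3_mid, blank4_mid, blank5_mid, blank6_mid, blank7_mid, blank8_mid, blank9_mid in the frame of bed below 0 m) and x of each of blank1_mid, blank2_mid, blank3_mid, blank4_mid, blank5_mid, blank6_mid, blank7_mid, blank8_mid, blank9_mid in the frame of bed below 0.085 m and not (x of any of blank1_mid, blank2_mid, blank3_mid, blank4_mid, blank5_mid, blank6_mid, blank7_mid, blank8_mid, blank9_mid in the frame of bed below -0.085 m) and y of each of blank1_mid, blank2_mid, blank3_mid, blank4_mid, blank5_mid, blank6_mid, blank7_mid, blank8_mid, blank9_mid in the frame of bed below 0.165 m and not (y of any of blank1_mid, blank2_mid, blank3_mid, blank4_mid, blank5_mid, blank6_mid, blank7_mid, blank8_mid, blank9_mid in the frame of bed below -0.165 m) and ((y of any of blank1_mid, blank3_mid, blank5_mid, blank7_mid, blank9_mid in the frame of bed below -0.055 m and y of any of blank2_mid, blank4_mid, blank6_mid, blank8_mid in the frame of bed below -0.055 m) or (y of any of blank1_mid, blank2_mid, blank5_mid, blank6_mid, blank9_mid in the frame of bed below -0.055 m and y of any of blank3_mid, blank4_mid, blank7_mid, blank8_mid in the frame of bed below -0.055 m) or (y of any of blank1_mid, blank2_mid, blank3_mid, blank4_mid, blank9_mid in the frame of bed below -0.055 m and y of any of blank5_mid, blank6_mid, blank7_mid, blank8_mid in the frame of bed below -0.055 m) or (y of any of blank1_mid, blank2_mid, blank3_mid, blank4_mid, blank5_mid, blank6_mid, blank7_mid, blank8_mid in the frame of bed below -0.055 m and y of blank9_mid in the frame of bed below -0.055 m)) and (((y of blank1_mid in the frame of bed between -0.055 and 0.055 m or y of blank3_mid in the frame of bed between -0.055 and 0.055 m or y of blank5_mid in the frame of bed between -0.055 and 0.055 m or y of blank7_mid in the frame of bed between -0.055 and 0.055 m or y of blank9_mid in the frame of bed between -0.055 and 0.055 m) and (y of blank2_mid in the frame of bed between -0.055 and 0.055 m or y of blank4_mid in the frame of bed between -0.055 and 0.055 m or y of blank6_mid in the frame of bed between -0.055 and 0.055 m or y of blank8_mid in the frame of bed between -0.055 and 0.055 m)) or ((y of blank1_mid in the frame of bed between -0.055 and 0.055 m or y of blank2_mid in the frame of bed between -0.055 and 0.055 m or y of blank5_mid in the frame of bed between -0.055 and 0.055 m or y of blank6_mid in the frame of bed between -0.055 and 0.055 m or y of blank9_mid in the frame of bed between -0.055 and 0.055 m) and (y of blank3_mid in the frame of bed between -0.055 and 0.055 m or y of blank4_mid in the frame of bed between -0.055 and 0.055 m or y of blank7_mid in the frame of bed between -0.055 and 0.055 m or y of blank8_mid in the frame of bed between -0.055 and 0.055 m)) or ((y of blank1_mid in the frame of bed between -0.055 and 0.055 m or y of blank2_mid in the frame of bed between -0.055 and 0.055 m or y of blank3_mid in the frame of bed between -0.055 and 0.055 m or y of blank4_mid in the frame of bed between -0.055 and 0.055 m or y of blank9_mid in the frame of bed between -0.055 and 0.055 m) and (y of blank5_mid in the frame of bed between -0.055 and 0.055 m or y of blank6_mid in the frame of bed between -0.055 and 0.055 m or y of blank7_mid in the frame of bed between -0.055 and 0.055 m or y of blank8_mid in the frame of bed between -0.055 and 0.055 m)) or ((y of blank1_mid in the frame of bed between -0.055 and 0.055 m or y of blank2_mid in the frame of bed between -0.055 and 0.055 m or y of blank3_mid in the frame of bed between -0.055 and 0.055 m or y of blank4_mid in the frame of bed between -0.055 and 0.055 m or y of blank5_mid in the frame of bed between -0.055 and 0.055 m or y of blank6_mid in the frame of bed between -0.055 and 0.055 m or y of blank7_mid in the frame of bed between -0.055 and 0.055 m or y of blank8_mid in the frame of bed between -0.055 and 0.055 m) and y of blank9_mid in the frame of bed between -0.055 and 0.055 m)) and ((y of any of blank1_mid, blank3_mid, blank5_mid, blank7_mid, blank9_mid in the frame of bed above 0.055 m and y of any of blank2_mid, blank4_mid, blank6_mid, blank8_mid in the frame of bed above 0.055 m) or (y of any of blank1_mid, blank2_mid, blank5_mid, blank6_mid, blank9_mid in the frame of bed above 0.055 m and y of any of blank3_mid, blank4_mid, blank7_mid, blank8_mid in the frame of bed above 0.055 m) or (y of any of blank1_mid, blank2_mid, blank3_mid, blank4_mid, blank9_mid in the frame of bed above 0.055 m and y of any of blank5_mid, blank6_mid, blank7_mid, blank8_mid in the frame of bed above 0.055 m) or (y of any of blank1_mid, blank2_mid, blank3_mid, blank4_mid, blank5_mid, blank6_mid, blank7_mid, blank8_mid in the frame of bed above 0.055 m and y of blank9_mid in the frame of bed above 0.055 m))), for 0.2 s.
At the end, for the whole second after the job is handed in: All nine blanks at rest inside the tray, one deep (centres under 22 mm above the mesh), the centres of at least two in each third of its length; the rake at rest, level (0.12 rad), in both saddles: grip point within 20 mm sideways and 6 mm in height of the seat, handle in line within 0.2 rad (all of step 2 and horizontal distance between rake_grip and rest_seat below 0.02 m and z of rake_grip in the frame of rest_seat between -0.006 and 0.006 m and angle between the x axis of rake_grip and the x axis of rest_seat, either way round below 0.2 rad and angle between rake_grip's own z axis and vertical below 0.12 rad and linear speed of each of blank1, blank2, blank3, blank4, blank5, blank6, blank7, blank8, blank9, rake below 0.02 m/s); the robot touches nothing.
It fails at once if a blank is touched by the gripper or arm ((contact force between the fingers and blank1 above 0.5 N or contact force between the fingers and blank2 above 0.5 N or contact force between the fingers and blank3 above 0.5 N or contact force between the fingers and blank4 above 0.5 N or contact force between the fingers and blank5 above 0.5 N or contact force between the fingers and blank6 above 0.5 N or contact force between the fingers and blank7 above 0.5 N or contact force between the fingers and blank8 above 0.5 N or contact force between the fingers and blank9 above 0.5 N) or (contact force between the arm and blank1 above 0.5 N or contact force between the arm and blank2 above 0.5 N or contact force between the arm and blank3 above 0.5 N or contact force between the arm and blank4 above 0.5 N or contact force between the arm and blank5 above 0.5 N or contact force between the arm and blank6 above 0.5 N or contact force between the arm and blank7 above 0.5 N or contact force between the arm and blank8 above 0.5 N or contact force between the arm and blank9 above 0.5 N)).
It fails at once if the glue bottle, steel bar or clamp is pushed more than 20 mm or the bottle tipped (distance of any of glue, weight, clamp from where it was at the start of the episode above 0.02 m or angle between glue's own z axis and vertical above 0.3 rad).
It also fails if it takes over 51 s, if anything falls off the work surface, if the arm or the gripper's body presses on something with over 40 N, if the wrist force passes 120 N, or if a joint passes its speed limit or range.

ROBOT

A 7-joint arm with a two-finger parallel gripper is mounted at the origin on the work surface. World frame = base frame: x ahead of the robot, y to its left, z up, the work surface at z = 0. Lengths are in m, angles in rad, forces in N, time in s.
With the tool pointing down it reaches from about 0.35 to 0.9 m from the base axis. Payload 8.1 kg.
Tool frame: the origin (TCP) lies on the centre line of the jaws, within the pads' length; the fingertips stand 19 mm ahead of it and the grasp point (between the pads) is the TCP; z points along the fingers, y is the direction in which the jaws open and shut (so a half turn about z gives the same grasp; the last joint's range is limited). The gripper opens to 92 mm and grips with 3 to 60 N. Pads are 19 mm wide; open, the fingers measure 130 mm over their backs; the gripper's body (75 mm by 190 mm) begins 47 mm behind the grasp point.
Start: joints at [-1.383, 0.434, 0.025, 1.573, -0.012, 1.134, -0.075], TCP at [0.179, 0.599, 0.246] pointing down, gripper open.
Joint ranges: [-2.62, 2.62], [-0.44, 2.09], [-1.27, 1.32], [0.08, 2.57], [-1.32, 4.46], [0.12, 2], [-2.74, 2.74]. Speed limits (rad/s): [2.22, 2.22, 3.01, 3.01, 3.14, 3.14, 3.14].

INTERFACE

Orientations are given as a rotation vector (axis times angle).
In Python, from cell import monitor, imaging, workorder, outline_of gives the robot as it stands.
- The arm moves only by the tool move_arm, never from a script. Its argument "series" is a list of rows, each a list of 6 numbers: the shift along the world's x, y, z in cm, then the turn, a rotation vector about the world's x, y, z in degrees. A call has 1 to 8 rows; each row shifts and turns the commanded pose from where the row before left it; what a row does not reach is not made up. A row lasts 1/10 s, in which the tool goes at most 50 mm and 8.59 degrees, less where a joint would pass 70% of its speed; a pose out of reach is approached as far as the arm can. A call with a gripper value outside its range is refused whole. "grip" is the opening, from 0 (shut) to 1 (fully open), set as the call begins (left out, the last holds). The fingers move at their own pace and stop on an object; "force" is the grip in N (left out, the last holds). Time passes only in rows, so rows that do not move let the fingers close. It gives the time, the measured TCP pose, the force and the opening at its end, in the units of the state.
- monitor.observe(): the state, without advancing time (a new reading comes with each control period).
- imaging.get_image(name): name is "side" or "top" or "wrist"; returns a dict with "color" (384x512x3 uint8, red, green, blue), "fx", "fy", "cx", "cy" (pixels), "dist_coeffs" ([k1, k2, p1, p2, k3] as OpenCV has them; the pictures are not rectified), "rvec" (rotation vector, rad) and "tvec" (3), from world to camera coordinates, as OpenCV has them; the wrist camera has in their place "mount" (4x4, takes a point from camera to tool coordinates, whose origin is the TCP and whose axes are the flange's). Camera axes: x right, y down, z forward; pixel columns grow to the right and rows downward; lengths in m; the calibration is good to about 2 mm. A picture is of the moment at which its call begins: read the wrist's pose just before it. There is no depth.
- workorder.sign_off(): hands the job in, once; it reports no verdict.
Trained networks look in the newest picture that a camera, given by its name, has taken for a name from the list of things; names that differ only in an ending like _2 or _b are one class to them, and where a whole thing is asked for, a point or a joint stands for the part that bears it (a point fixed in the world has none). Each returns a list of dicts, best first, with "p" (0 to 1); they miss things now and then, are a little off and sometimes report something else, mostly with a low value. They report only what shows in the picture. A call takes as long as a camera call. They do not tell look-alikes from the thing itself.
- outline_of(camera, thing): "mask" (384x512 bool, what is visible of it) and "rect" ([left, top, width, height] in pixels, round what is visible of it).
The state is a dict: "clock": time; "joints": joint angles; "dq": joint speeds; "joint_efforts": joint torques, N m; "position": TCP position; "ee_rot": TCP orientation; "force": force on the tool from outside, world axes, zero at the start; "ft_torque": the same for the moment, N m; "width": opening from 0.0 (shut) to 1.0 (fully open).
Only numpy, scipy, OpenCV 4.12 (cv2) and the standard library are available. Lean on these libraries where they do the work, as an engineer would, in place of code of your own. Each camera call takes 0.05 s, during which the arm holds its last target. There are 200 camera calls.

## Working session

There is one attempt and no reset: what is moved stays moved. The work goes in short steps, Python scripts to look and compute and a tool call to move; the robot and the scene stay as the last step left them, time stands still between calls to the robot, and variables do not carry over. Pictures are saved under pics/ and viewed, about 8 in all and at most 12, crops included, and the job is handed in when it is done.

Besides the shell and the picture viewer there is one more tool, called by a JSON object that holds its "api" and its "payload", one argument or row to a line. move_arm: Moves the arm, as the interface text tells. Its arguments: {"type":"object","properties":{"series":{"type":"array"},"grip":{"type":"number"},"force":{"type":"number"}},"required":["series"]}

```bash
mkdir -p pics; ls; python3 - <<'E'
from cell import monitor, imaging, outline_of
import cv2, numpy as np
s=monitor.observe(); print({k:np.round(v,3).tolist() for k,v in s.items()})
ims=[]
for n in ("top","side"):
    im=imaging.get_image(n); cv2.imwrite(f"pics/{n}0.png",im["color"][:,:,::-1]); 
    print(n,im["fx"],im["cx"],im["dist_coeffs"],np.round(im["rvec"],3),np.round(im["tvec"],3), (-cv2.Rodrigues(np.array(im["rvec"]))[0].T@np.array(im["tvec"]).reshape(3)).round(3))
E
```

```text
pics
{'clock': 0.0, 'joints': [-1.383, 0.435, 0.025, 1.574, -0.012, 1.134, -0.075], 'dq': [-0.001, -0.0, -0.003, -0.001, 0.0, -0.0, 0.001], 'joint_efforts': [0.0, -66.786, 0.985, -31.445, -0.06, 0.043, 0.0], 'position': [0.179, 0.598, 0.245], 'ee_rot': [-0.455, -3.108, 0.002], 'force': [0.058, -0.505, -0.385], 'ft_torque': [-0.017, -0.026, 0.031], 'width': 1.002}
top 468.92158822118154 260.3851064879951 [-0.0495121  0.         0.         0.         0.       ] [ 2.143 -2.12   0.221] [-0.004  0.577  1.164] [0.35  0.024 1.25 ]
side 354.2709897399342 249.61401659257356 [0.00414829 0.         0.         0.         0.        ] [ 2.376 -0.301  0.099] [-0.532  0.184  0.876] [ 0.414 -0.58   0.76 ]
```

View pics/top0.png

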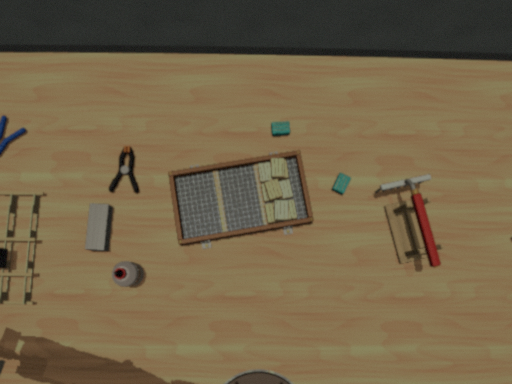

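View pics/side0.png

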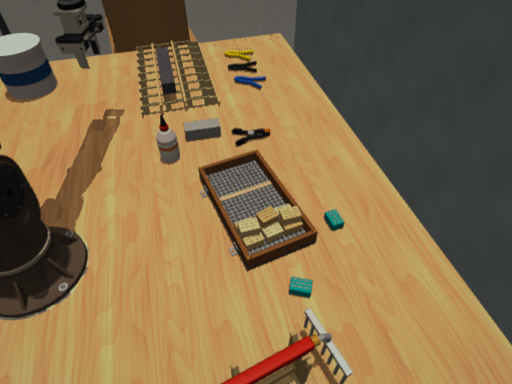

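Top view: tray with heap at its right end (px ~170-310, 152-243). Rake and rest are on the right, with the red handle from (437,265) to (415,195) and the head towards +x. Bottle is at (126,273), bar at (97,228), clamp at (125,170), and two turquoise decoys at (281,128) and (342,183). The side view agrees.

```bash
cat > h.py <<'E'
import cv2, numpy as np
from cell import monitor, imaging, outline_of
def K(im): return np.array([[im["fx"],0,im["cx"]],[0,im["fy"],im["cy"]],[0,0,1.]]), np.array(im["dist_coeffs"],float)
def unproj(im,px,z):
    k,d=K(im); p=cv2.undistortPoints(np.float64(px).reshape(-1,1,2),k,d).reshape(-1,2)
    R=cv2.Rodrigues(np.float64(im["rvec"]))[0]; t=np.float64(im["tvec"]).reshape(3)
    c=-R.T@t; r=np.c_[p,np.ones(len(p))]@R
    return c+r*((z-c[2])/r[:,2])[:,None]
def proj(im,P):
    k,d=K(im); return cv2.projectPoints(np.float64(P).reshape(-1,1,3),np.float64(im["rvec"]),np.float64(im["tvec"]),k,d)[0].reshape(-1,2)
def big(m):
    n,l,st,_=cv2.connectedComponentsWithStats(m.astype(np.uint8)); return l==1+np.argmax(st[1:,4])
E
python3 - <<'E'
from h import *
im=imaging.get_image("top"); c=im["color"].astype(int); hsv=cv2.cvtColor(im["color"],cv2.COLOR_RGB2HSV)
r,g,b=c[...,0],c[...,1],c[...,2]
red=big((r>100)&(g<60)&(b<70))
p=np.argwhere(red)[:,::-1].astype(np.float32)
R=cv2.minAreaRect(p); print("red",R); print(unproj(im,cv2.boxPoints(R),0.138).round(4).tolist())
br=(r-b>35)&(r<150)&(r>60)&(g<100); br[:140]=0;br[260:]=0;br[:,:150]=0;br[:,330:]=0
br=big(br); p=np.argwhere(br)[:,::-1].astype(np.float32); R=cv2.minAreaRect(p); print("tray",R,br.sum()); W=unproj(im,cv2.boxPoints(R),0.048); print(W.round(4).tolist(), W.mean(0), np.linalg.norm(W-np.roll(W,1,0),axis=1))
for n,z in (("glue",.08),("weight",.045),("clamp",.02),("rake_grip",.13),("blank9_mid",.06)):
    for o in outline_of("top",n)[:12]:
        x,y,w,h=o["rect"]; print(n,round(o["p"],2),o["rect"],unproj(im,[x+w/2,y+h/2],z).round(3).tolist())
v=cv2.resize(im["color"][140:255,160:450,::-1],None,fx=2.75,fy=2.75,interpolation=cv2.INTER_CUBIC); cv2.imwrite("pics/crop1.png",v)
E
```

```text
red ((426.688720703125, 229.16038513183594), (74.58677673339844, 7.554829120635986), 74.05460357666016)
[[0.5625, -0.3691, 0.138], [0.5679, -0.3875, 0.138], [0.3942, -0.4282, 0.138], [0.3892, -0.4102, 0.138]]
tray ((239.92596435546875, 197.86077880859375), (77.67974853515625, 137.44361877441406), 80.43331146240234) 2180
[[0.6339, 0.2511, 0.048], [0.7012, -0.1062, 0.048], [0.4964, -0.1381, 0.048], [0.4338, 0.209, 0.048]] [0.56634626 0.05396129 0.048     ] [0.20443837 0.36353911 0.2073107  0.35269638]
glue 0.66 [112.9, 260.5, 31.5, 26.3] [[0.366, 0.325, 0.08]]
glue 0.42 [262.8, 180.8, 18.0, 17.5] [[0.581, -0.027, 0.08]]
glue 0.22 [273.9, 199.3, 17.9, 16.9] [[0.535, -0.055, 0.08]]
weight 0.94 [81.7, 201.0, 31.6, 50.2] [[0.486, 0.421, 0.045]]
clamp 0.7 [109.8, 147.3, 29.2, 42.9] [[0.645, 0.368, 0.02]]
clamp 0.24 [376.9, 173.5, 64.6, 93.4] [[0.515, -0.397, 0.02]]
blank9_mid 0.77 [333.5, 169.7, 16.4, 25.2] [[0.607, -0.21, 0.06]]
blank9_mid 0.72 [273.4, 124.9, 15.2, 12.0] [[0.744, -0.051, 0.06]]
blank9_mid 0.56 [268.8, 156.0, 14.8, 23.7] [[0.643, -0.039, 0.06]]
blank9_mid 0.27 [83.5, 199.2, 30.9, 53.2] [[0.486, 0.413, 0.06]]
```

View pics/crop1.png

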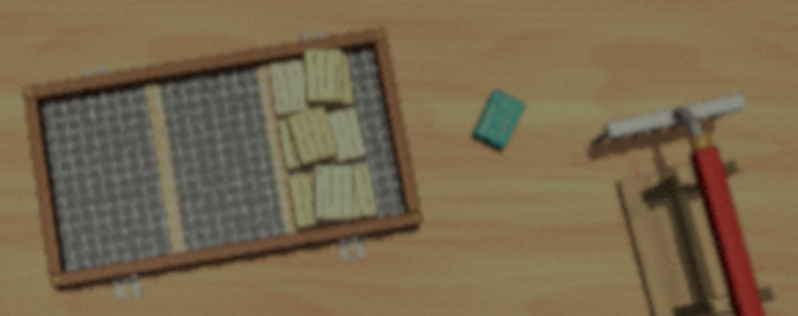

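{"api": "move_arm", "payload": {
  "series": [
    [3.8, -3.0, 0, 0, 0, -7.5],
    [3.8, -3.0, 0, 0, 0, -7.5],
    [3.8, -3.0, 0, 0, 0, -7.5],
    [3.8, -3.0, 0, 0, 0, -7.5],
    [3.8, -3.0, 0, 0, 0, -7.5],
    [3.8, -3.0, 0, 0, 0, -7.5],
    [3.8, -3.0, 0, 0, 0, -7.5],
    [3.8, -3.0, 0, 0, 0, -7.5]
  ],
  "grip": 1
}}

```text
clock: 1.2
position: [0.4846, 0.3575, 0.2461]
ee_rot: [-1.955, -2.459, -0.001]
force: [0.3, 0.6, -0.3]
width: 0.999
```

{"api": "move_arm", "payload": {
  "series": [
    [0, -4.7, 0, 0, 0, -7.5],
    [0, -4.7, 0, 0, 0, -7.5],
    [0, -4.7, 0, 0, 0, -7.5],
    [0, -4.7, 0, 0, 0, -7.5],
    [0, -4.7, 0, 0, 0, -7.5],
    [0, -4.7, 0, 0, 0, -7.5],
    [0, -4.7, 0, 0, 0, -7.5],
    [0, -4.7, 0, 0, 0, -7.5]
  ]
}}

```text
clock: 2.0
position: [0.483, -0.0189, 0.2461]
ee_rot: [-2.922, -1.152, -0.002]
force: [1.1, 0.1, -0.1]
width: 0.998
```

{"api": "move_arm", "payload": {
  "series": [
    [0, -4.7, 0, 0, 0, -7.5],
    [0, -4.7, 0, 0, 0, -7.5],
    [0, -4.7, 0, 0, 0, -7.5],
    [0, -4.7, 0, 0, 0, -7.5],
    [0, -4.7, 0, 0, 0, 0],
    [0, -4.7, 0, 0, 0, 0],
    [0, -4.7, 0, 0, 0, 0],
    [0, 0, 0, 0, 0, 0]
  ]
}}

```text
clock: 2.8
position: [0.4804, -0.354, 0.2463]
ee_rot: [3.117, 0.35, -0.001]
force: [0.2, -1.3, -0.2]
width: 1.005
```

```bash
python3 - <<'E'
from h import *
s=monitor.observe(); print({k:np.round(s[k],4).tolist() for k in("clock","joints","position","ee_rot","force")})
w=imaging.get_image("wrist"); print(np.round(w["mount"],4).tolist(),w["fx"],w["cx"],w["cy"],w["dist_coeffs"])
np.savez("w1.npz",pos=s["position"],rot=s["ee_rot"]); cv2.imwrite("pics/w1.png",w["color"][:,:,::-1])
E
```

```text
{'clock': 2.8, 'joints': [-0.0303, 0.478, 0.8507, 1.6934, -0.3851, 1.1449, -0.4214], 'position': [0.4804, -0.354, 0.2463], 'ee_rot': [3.117, 0.3499, -0.0015], 'force': [0.2151, -1.2878, -0.2066]}
[[0.0015, -0.959, -0.2835, 0.0768], [1.0, 0.0013, 0.0008, 0.0008], [-0.0004, -0.2835, 0.959, -0.1382], [0.0, 0.0, 0.0, 1.0]] 314.03204671051543 254.5441871390049 192.6089802619602 [-0.0531336  0.         0.         0.         0.       ]
```

View pics/w1.png

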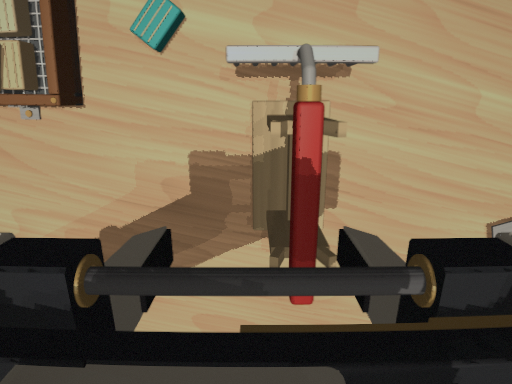

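```bash
cat >> h.py <<'E'
def wristim(w,pos,rot):
    T=np.eye(4); T[:3,:3]=cv2.Rodrigues(np.float64(rot))[0]; T[:3,3]=pos
    C=np.linalg.inv(T@np.array(w["mount"])); w=dict(w); w["rvec"]=cv2.Rodrigues(C[:3,:3])[0]; w["tvec"]=C[:3,3]; return w
E
python3 - <<'E'
from h import *
s=monitor.observe(); w=wristim(imaging.get_image("wrist"),s["position"],s["ee_rot"])
c=w["color"].astype(int); r,g,b=c[...,0],c[...,1],c[...,2]
m=big((r>70)&(g<60)&(b<60)); rows=range(110,250,5)
L=[];R=[]
for y in rows:
    xs=np.where(m[y])[0]; L.append((xs.min()-.5,y)); R.append((xs.max()+.5,y))
print("front row",np.where(m.any(1))[0].min(), [(L[i],R[i]) for i in (0,10,20)])
for z in (.130,.142):
    A=unproj(w,L,z);B=unproj(w,R,z);C=(A+B)/2
    k=np.polyfit(C[:,0],C[:,1],1); print(z,"yaw",np.degrees(np.arctan(k[0])),"width",np.mean((A-B)[:,1]),"y at x=.483",np.polyval(k,.483))
print("front", unproj(w,[308,np.where(m.any(1))[0].min()],.142), "bar",unproj(w,[[226,46],[378,46]],.094))
im=imaging.get_image("top")
# tray outer rim corners from crop1
P=np.array([[27,92],[382,30],[417,222],[57,285]])/2.75+[160,140]
W=unproj(im,P,.048); print(W.round(4).tolist(),W.mean(0).round(4))
from scipy.optimize import least_squares
def M(p):
    c,s_=np.cos(p[2]),np.sin(p[2]); q=np.array([[.097,.177],[.097,-.177],[-.097,-.177],[-.097,.177]])
    return np.c_[q@np.array([[c,s_],[-s_,c]])+p[:2],np.full(4,.048)]
f=least_squares(lambda p:(proj(im,M(p))-P).ravel(),[.566,.054,.18]); print("bed",f.x,np.degrees(f.x[2]),f.fun.round(1))
E
```

```text
front row 104 [((np.float64(300.5), 110), (np.float64(328.5), 110)), ((np.float64(299.5), 160), (np.float64(325.5), 160)), ((np.float64(297.5), 210), (np.float64(322.5), 210))]
0.13 yaw 13.474808302919097 width 0.021302586195938538 y at x=.483 -0.4005329177457088
0.142 yaw 13.474808302919081 width 0.020296332749279167 y at x=.483 -0.39820938731435984
front [[ 0.56283797 -0.37383099  0.142     ]] bar [[ 0.59473733 -0.30055052  0.094     ]
 [ 0.62530508 -0.4278416   0.094     ]]
[[0.6274, 0.24, 0.048], [0.6935, -0.0999, 0.048], [0.5068, -0.1317, 0.048], [0.444, 0.204, 0.048]] [0.5679 0.0531 0.048 ]
bed [0.56821053 0.05303762 0.18680038] 10.702873373749163 [-1.8 -1.2  1.1 -1.   2.8  0.4 -2.   1.5]
```

{"api": "move_arm", "payload": {
  "series": [
    [0.2, -2.2, 0, 0, 0, 0.7],
    [0, -2.2, 0, 0, 0, 0],
    [0, 0, -3, 0, 0, 0],
    [0, 0, -3, 0, 0, 0],
    [0, 0, -2.6, 0, 0, 0],
    [0, 0, -2, 0, 0, 0],
    [0, 0, -1, 0, 0, 0],
    [0, 0, 0, 0, 0, 0]
  ]
}}

```text
clock: 3.75
position: [0.4856, -0.3882, 0.1287]
ee_rot: [-3.116, -0.387, 0.002]
force: [0.2, 0.9, 0.7]
width: 0.998
```

{"api": "move_arm", "payload": {
  "series": [
    [0, 0, 0, 0, 0, 0],
    [0, 0, 0, 0, 0, 0],
    [0, 0, 0, 0, 0, 0],
    [0, 0, 0, 0, 0, 0],
    [0, 0, 0, 0, 0, 0]
  ],
  "grip": 0,
  "force": 55
}}

```text
clock: 4.25
position: [0.4853, -0.3904, 0.1301]
ee_rot: [3.118, 0.384, 0.001]
force: [0.1, 0.0, 0.9]
width: 0.614
```

```bash
python3 - <<'E'
from h import *
s=monitor.observe(); print({k:np.round(s[k],4).tolist() for k in("clock","joints","position","ee_rot","force","width")})
E
```

```text
{'clock': 4.25, 'joints': [0.1113, 0.6369, 0.7446, 1.7507, -0.5151, 0.9587, -0.2628], 'position': [0.4853, -0.3904, 0.1301], 'ee_rot': [3.1178, 0.3835, 0.0008], 'force': [0.0821, 0.0335, 0.8629], 'width': 0.6141}
```

{"api": "move_arm", "payload": {
  "series": [
    [-0.1, -0.7, 0, 0, 0, 0],
    [0, 0, 0, 0, 0, 0],
    [0, 0, 0, 0, 0, 0],
    [0, 0, 0, 0, 0, 0],
    [0, 0, 0, 0, 0, 0],
    [0, 0, 0, 0, 0, 0],
    [0, 0, 0, 0, 0, 0]
  ]
}}

```text
clock: 4.95
position: [0.4842, -0.3972, 0.1297]
ee_rot: [3.118, 0.384, -0.0]
force: [-0.1, -0.5, -0.9]
width: 0.238
```

```bash
python3 - <<'E'
from h import *
s=monitor.observe(); print({k:np.round(s[k],4).tolist() for k in("clock","joints","position","ee_rot","force","ft_torque","width")})
E
```

```text
{'clock': 4.95, 'joints': [0.1246, 0.6425, 0.7429, 1.7414, -0.5161, 0.9632, -0.254], 'position': [0.4842, -0.3972, 0.1297], 'ee_rot': [3.1179, 0.3839, -0.0002], 'force': [-0.0682, -0.5472, -0.8628], 'ft_torque': [-0.1893, 0.2137, -0.039], 'width': 0.2379}
```

{"api": "move_arm", "payload": {
  "series": [
    [0, 0, 1, 0, 0, 0],
    [0, 0, 2, 0, 0, 0],
    [0, 0, 3, 0, 0, 0],
    [0, 0, 3, 0, 0, 0],
    [0, 0, 2, 0, 0, 0],
    [1, 1.5, 0.5, 0, 0, 4],
    [1.5, 2, 0, 0, 0, 8],
    [1.5, 2, 0, 0, 0, 8]
  ]
}}

```text
clock: 5.75
position: [0.5249, -0.3406, 0.2448]
ee_rot: [-3.0, -0.931, -0.0]
force: [0.1, 0.0, -1.0]
width: 0.235
```

```bash
python3 - <<'E'
from h import *
from scipy.optimize import minimize
s=monitor.observe(); print({k:np.round(s[k],4).tolist() for k in("clock","position","ee_rot","width")})
im=imaging.get_image("top"); c0=cv2.imread("pics/top0.png")[:,:,::-1].astype(int)
r,g,b=c0[...,0],c0[...,1],c0[...,2]
f=(r-b>25)&(r<150)&(g<85)&(r>50)
f=cv2.GaussianBlur(f.astype(np.float32),(0,0),1)
def ring(p,hx,hy,z):
    c,s_=np.cos(p[2]),np.sin(p[2]); q=np.array([[hx,hy],[hx,-hy],[-hx,-hy],[-hx,hy]])
    return proj(im,np.c_[q@np.array([[c,s_],[-s_,c]])+p[:2],np.full(4,z)])
def cost(p):
    m=np.zeros((384*4,512*4),np.uint8)
    cv2.fillPoly(m,[np.int32(4*ring(p,.097,.177,.048)*16)],1,cv2.LINE_8,4); cv2.fillPoly(m,[np.int32(4*ring(p,.085,.165,.048)*16)],0,cv2.LINE_8,4)
    m=cv2.resize(m.astype(np.float32),(512,384),interpolation=cv2.INTER_AREA); return -(m*f).sum()/np.sqrt((m*m).sum())
best=min((minimize(cost,[.567+dx,.053+dy,.182],method="Nelder-Mead",options=dict(initial_simplex=np.array([.567+dx,.053+dy,.182])+np.array([[0,0,0],[.006,0,0],[0,.006,0],[0,0,.03]]))) for dx in(-.003,.003) for dy in (-.003,.003)),key=lambda o:o.fun)
print(best.x,np.degrees(best.x[2]),best.fun)
E
```

```text
{'clock': 5.75, 'position': [0.5249, -0.3406, 0.2448], 'ee_rot': [-3.0001, -0.9306, -0.0002], 'width': 0.2352}
[0.56712661 0.05297666 0.18545314] 10.625682499817279 -36.18708038330078
```

{"api": "move_arm", "payload": {
  "series": [
    [1.2, 1.5, 0, 0, 0, 8.3],
    [1.2, 1.5, 0, 0, 0, 8.3],
    [1.2, 1.5, 0, 0, 0, 8.3],
    [1.2, 1.5, 0, 0, 0, 8.3],
    [1.2, 1.5, 0, 0, 0, 8.3],
    [1.2, 1.6, 0, 0, 0, 8.3],
    [1.1, 1.6, 0, 0, 0, 8.2],
    [1.0, 1.6, 0, 0, 0, 8.2]
  ]
}}

```text
clock: 6.6
position: [0.6176, -0.2174, 0.2444]
ee_rot: [-2.004, -2.418, 0.0]
force: [-0.1, -0.3, -2.4]
width: 0.234
```

{"api": "move_arm", "payload": {
  "series": [
    [0, 0, -1, 0, 0, 0],
    [0, 0, -1, 0, 0, 0],
    [0, 0, 0, 0, 0, 0]
  ]
}}

```text
clock: 6.9
position: [0.6155, -0.2196, 0.2225]
ee_rot: [-2.016, -2.405, 0.004]
force: [-0.9, 0.0, -2.3]
width: 0.236
```

```bash
cat > look.py <<'E'
import sys
from h import *
B=np.array([.5671,.0530]); a=np.radians(10.63); ex=np.array([np.cos(a),np.sin(a)]); ey=np.array([-ex[1],ex[0]])
s=monitor.observe(); p=np.array(s["position"]); R=cv2.Rodrigues(np.float64(s["ee_rot"]))[0]
x=np.array([R[0,0],R[1,0]]); j=R[:2,1]; h=np.array([-j[1],j[0]])
h=h if h@(ey+ex)>-.3 else -h
tip=p[:2]+.125*h-B
print("clk",s["clock"],"pos",p.round(4),"rakeyaw",round(float(np.degrees(np.arctan2(h[1],h[0]))),2),"tip bed mm",(tip@ex*1e3).round(1),(tip@ey*1e3).round(1),"tip h over mesh",((p[2]-.13)*1e3).round(1),"F",np.round(s["force"],1),"w",round(s["width"],3),"tilt",R[2,2].round(4),"q",np.round(s["joints"],2))
if len(sys.argv)>1:
    im=imaging.get_image("top"); bgr=np.ascontiguousarray(im["color"][:,:,::-1])
    # rectified view of the tray: 3 px/mm at z=.044, +y bed left, +x bed up
    g=np.array([[(X,Y) for Y in np.arange(.19,-.26,-.001)] for X in np.arange(.12,-.12,-.001)])
    W=B+g[...,:1]*ex+g[...,1:]*ey; q=proj(im,np.c_[W.reshape(-1,2),np.full(W.shape[0]*W.shape[1],.044)]).reshape(*W.shape).astype(np.float32)
    v=cv2.resize(cv2.remap(bgr,q[...,0],q[...,1],cv2.INTER_CUBIC),None,fx=1.7,fy=1.7)
    v=cv2.convertScaleAbs(v,alpha=1.5)
    for k in range(-150,200,50):
        X=int((190-k)*1.7); cv2.line(v,(X,0),(X,12),(255,255,0),1); cv2.putText(v,str(k),(X+2,12),0,.4,(255,255,0))
    cv2.imwrite(f"pics/{sys.argv[1]}.png",v)
E
python3 look.py t1
```

```text
clk 6.9 pos [ 0.6155 -0.2196  0.2225] rakeyaw 100.06 tip bed mm -1.5 -151.9 tip h over mesh 92.5 F [-0.9  0.  -2.3] w 0.236 tilt -1.0 q [-0.01  0.52  0.41  1.55 -0.22  1.13  0.63]
```

View pics/t1.png

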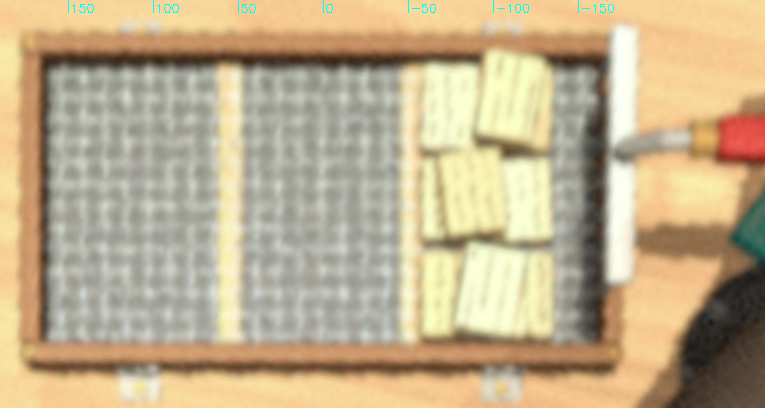

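{"api": "move_arm", "payload": {
  "series": [
    [0.5, 0.3, -1.5, 0, 0, 0.5],
    [0, 0, -2, 0, 0, 0],
    [0, 0, -1.6, 0, 0, 0],
    [0, 0, -1, 0, 0, 0],
    [0, 0, 0, 0, 0, 0],
    [0, 0, 0, 0, 0, 0]
  ]
}}

```text
clock: 7.55
position: [0.6224, -0.2165, 0.1639]
ee_rot: [2.004, 2.419, -0.0]
force: [0.3, 0.4, -2.0]
width: 0.233
```

```bash
python3 look.py
```

```text
clk 7.55 pos [ 0.6224 -0.2165  0.1639] rakeyaw 100.71 tip bed mm 4.5 -150.1 tip h over mesh 33.9 F [ 0.3  0.4 -2. ] w 0.233 tilt -1.0 q [ 0.    0.58  0.39  1.6  -0.25  1.01  0.65]
```

{"api": "move_arm", "payload": {
  "series": [
    [-0.2, 1.0, -0.2, 0, 0, 0],
    [-0.45, 2.4, 0, 0, 0, 0],
    [-0.65, 3.4, 0, 0, 0, 0],
    [-0.55, 3.0, 0, 0, 0, 0],
    [0, 0, 0, 0, 0, 0],
    [0, 0, 0, 0, 0, 0]
  ]
}}

```text
clock: 8.15
position: [0.6041, -0.1167, 0.1625]
ee_rot: [2.001, 2.421, 0.002]
force: [0.8, -1.1, -0.8]
width: 0.235
```

```bash
python3 look.py t2
```

```text
clk 8.15 pos [ 0.6041 -0.1167  0.1625] rakeyaw 100.87 tip bed mm 4.6 -48.6 tip h over mesh 32.5 F [ 0.8 -1.1 -0.8] w 0.235 tilt -1.0 q [-0.16  0.51  0.38  1.72 -0.23  0.95  0.5 ]
```

View pics/t2.png

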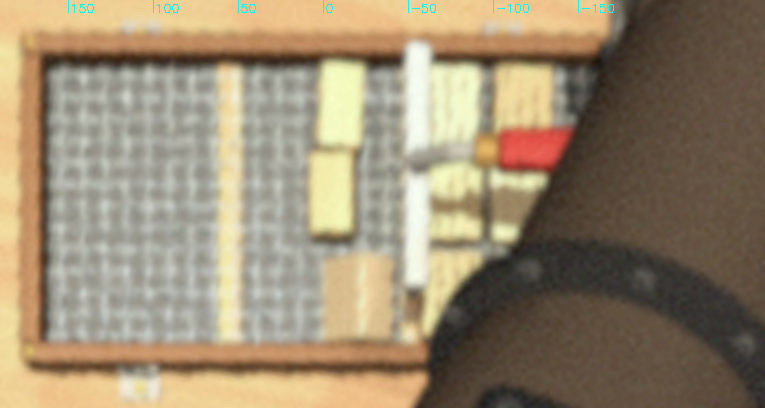

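{"api": "move_arm", "payload": {
  "series": [
    [0, 0, -1, 0, 0, 0],
    [0, 0, -1.3, 0, 0, 0],
    [0, 0, -0.6, 0, 0, 0],
    [0, 0, 0, 0, 0, 0],
    [-0.2, 0.9, 0, 0, 0, 0],
    [-0.3, 1.6, 0, 0, 0, 0],
    [-0.35, 2.0, 0, 0, 0, 0],
    [-0.4, 2.0, 0, 0, 0, 0]
  ]
}}

```text
clock: 9.0
position: [0.5911, -0.051, 0.1331]
ee_rot: [2.003, 2.42, 0.001]
force: [0.8, -0.9, -1.8]
width: 0.236
```

```bash
python3 look.py
```

```text
clk 9.0 pos [ 0.5911 -0.051   0.1331] rakeyaw 100.78 tip bed mm 4.1 18.4 tip h over mesh 3.1 F [ 0.8 -0.9 -1.8] w 0.236 tilt -1.0 q [-0.26  0.51  0.37  1.8  -0.24  0.87  0.41]
```

{"api": "move_arm", "payload": {
  "series": [
    [-0.35, 2.0, 0, 0, 0, 0],
    [-0.4, 2.0, 0, 0, 0, 0],
    [-0.35, 2.0, 0, 0, 0, 0],
    [-0.3, 1.5, 0, 0, 0, 0],
    [-0.1, 0.6, 0, 0, 0, 0],
    [0, 0, 0, 0, 0, 0],
    [0, 0, 0, 0, 0, 0]
  ]
}}

```text
clock: 9.7
position: [0.5764, 0.0271, 0.1329]
ee_rot: [2.004, 2.418, -0.0]
force: [-0.8, -1.0, -2.0]
width: 0.237
```

```bash
python3 look.py t3
```

```text
clk 9.7 pos [0.5764 0.0271 0.1329] rakeyaw 100.7 tip bed mm 4.2 97.9 tip h over mesh 2.9 F [-0.8 -1.  -2. ] w 0.237 tilt -1.0 q [-0.4   0.49  0.37  1.85 -0.23  0.85  0.27]
```

View pics/t3.png

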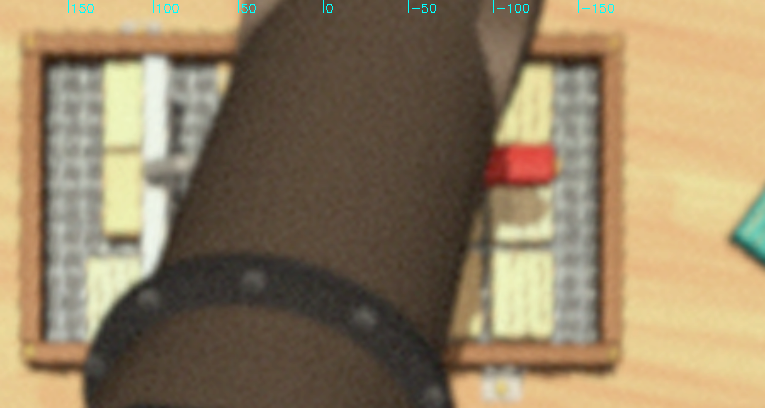

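{"api": "move_arm", "payload": {
  "series": [
    [0.1, -0.4, 0.5, 0, 0, 0],
    [0.1, -0.6, 2, 0, 0, 0],
    [0, 0, 2.5, 0, 0, 0],
    [0.7, -3.8, 0, 0, 0, 0],
    [0.8, -4.5, 0, 0, 0, 0],
    [0.8, -4.5, 0, 0, 0, 0],
    [0.8, -4.5, 0, 0, 0, 0],
    [0.8, -4.1, 0, 0, 0, 0]
  ]
}}

```text
clock: 10.55
position: [0.6169, -0.2001, 0.1833]
ee_rot: [2.006, 2.417, -0.001]
force: [1.0, -0.0, -2.8]
width: 0.237
```

{"api": "move_arm", "payload": {
  "series": [
    [0.4, -2.1, 0, 0, 0, 0],
    [0, 0, 0, 0, 0, 0],
    [0, 0, 0, 0, 0, 0]
  ]
}}

```text
clock: 10.85
position: [0.6208, -0.2185, 0.1827]
ee_rot: [-2.007, -2.417, 0.0]
force: [-0.5, 0.6, -1.8]
width: 0.235
```

```bash
python3 look.py
```

```text
clk 10.85 pos [ 0.6208 -0.2185  0.1827] rakeyaw 100.61 tip bed mm 2.7 -151.7 tip h over mesh 52.7 F [-0.5  0.6 -1.8] w 0.235 tilt -1.0 q [-0.01  0.56  0.41  1.59 -0.25  1.05  0.66]
```

{"api": "move_arm", "payload": {
  "series": [
    [0, 0, -2, 0, 0, 0],
    [0, 0, -2, 0, 0, 0],
    [0, 0, -0.9, 0, 0, 0],
    [0, 0, 0, 0, 0, 0],
    [-0.2, 0.9, 0, 0, 0, 0],
    [-0.3, 1.5, 0, 0, 0, 0],
    [-0.3, 1.6, 0, 0, 0, 0],
    [-0.3, 1.3, 0, 0, 0, 0]
  ]
}}

```text
clock: 11.65
position: [0.6104, -0.1618, 0.1344]
ee_rot: [2.002, 2.421, 0.002]
force: [0.5, -1.9, -0.1]
width: 0.234
```

{"api": "move_arm", "payload": {
  "series": [
    [-0.05, 0.3, 0, 0, 0, 0],
    [0, 0, 0, 0, 0, 0],
    [0, 0, 0, 0, 0, 0]
  ]
}}

```text
clock: 11.95
position: [0.6096, -0.1613, 0.1338]
ee_rot: [-2.004, -2.419, 0.0]
force: [-0.4, -0.0, -2.0]
width: 0.239
```

```bash
python3 look.py
```

```text
clk 11.95 pos [ 0.6096 -0.1613  0.1338] rakeyaw 100.74 tip bed mm 2.0 -93.5 tip h over mesh 3.8 F [-0.4 -0.  -2. ] w 0.239 tilt -1.0 q [-0.09  0.57  0.39  1.71 -0.26  0.92  0.6 ]
```

{"api": "move_arm", "payload": {
  "series": [
    [0.1, -0.5, 0.3, 0, 0, 0],
    [0, 0, 2, 0, 0, 0],
    [0, 0, 4, 0, 0, 0],
    [0.2, -1.2, 4, 0, 0, 0],
    [0.3, -2, 0.8, 0, 0, 0],
    [0.2, -1.9, 0, 0, 0, -4],
    [-1.0, -1.6, 0, 0, 0, -8],
    [-1.2, -1.6, 0, 0, 0, -8]
  ]
}}

```text
clock: 12.75
position: [0.5954, -0.2511, 0.2449]
ee_rot: [2.4, 2.026, -0.0]
force: [-0.1, -0.4, -2.5]
width: 0.235
```

{"api": "move_arm", "payload": {
  "series": [
    [-1.2, -1.6, 0, 0, 0, -8],
    [-1.2, -1.6, 0, 0, 0, -8],
    [-1.2, -1.5, 0, 0, 0, -8],
    [-1.2, -1.5, 0, 0, 0, -8],
    [-1.2, -1.5, 0, 0, 0, -8],
    [-1.2, -1.5, 0, 0, 0, -8],
    [-1.2, -1.5, 0, 0, 0, -8],
    [-1.2, -1.5, 0, 0, 0, -8]
  ]
}}

```text
clock: 13.55
position: [0.4988, -0.3727, 0.245]
ee_rot: [3.109, 0.447, -0.0]
force: [1.0, -0.6, -1.6]
width: 0.234
```

```bash
python3 look.py t4
```

```text
clk 13.55 pos [ 0.4988 -0.3727  0.245 ] rakeyaw 16.35 tip bed mm -21.3 -393.3 tip h over mesh 115.0 F [ 1.  -0.6 -1.6] w 0.234 tilt -1.0 q [ 0.01  0.53  0.84  1.63 -0.42  1.18 -0.34]
```

View pics/t4.png

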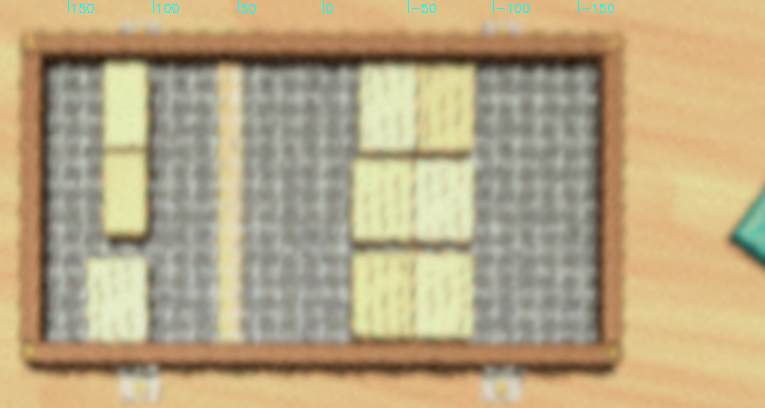

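{"api": "move_arm", "payload": {
  "series": [
    [-0.8, -1.3, 0, 0, 0, -1.5],
    [-0.7, -1.2, 0, 0, 0, -1.2],
    [0, 0, -3, 0, 0, 0],
    [0, 0, -3, 0, 0, 0],
    [0, 0, 0, 0, 0, 0],
    [0, 0, 0, 0, 0, 0],
    [0, 0, 0, 0, 0, 0]
  ]
}}

```text
clock: 14.3
position: [0.4852, -0.3973, 0.1864]
ee_rot: [3.116, 0.384, 0.002]
force: [-0.3, -0.9, -2.0]
width: 0.236
```

```bash
python3 look.py; python3 - <<'E'
from h import *
import time
for i in range(4):
    imaging.get_image("wrist"); s=monitor.observe(); print(np.round(s["position"],4),np.round(s["ee_rot"],4))
w=wristim(imaging.get_image("wrist"),s["position"],s["ee_rot"]); cv2.imwrite("pics/w2.png",w["color"][:,:,::-1])
E
```

```text
clk 14.3 pos [ 0.4852 -0.3973  0.1864] rakeyaw 14.04 tip bed mm -38.8 -420.0 tip h over mesh 56.4 F [-0.3 -0.9 -2. ] w 0.236 tilt -1.0 q [ 0.08  0.59  0.81  1.69 -0.48  1.07 -0.28]
[ 0.4853 -0.3972  0.1865] [3.1162e+00 3.8390e-01 2.8000e-03]
[ 0.4853 -0.397   0.1863] [3.1164e+00 3.8400e-01 2.8000e-03]
[ 0.4852 -0.3968  0.1861] [3.1166e+00 3.8410e-01 2.5000e-03]
[ 0.4852 -0.3966  0.1859] [3.117e+00 3.841e-01 2.100e-03]
```

View pics/w2.png

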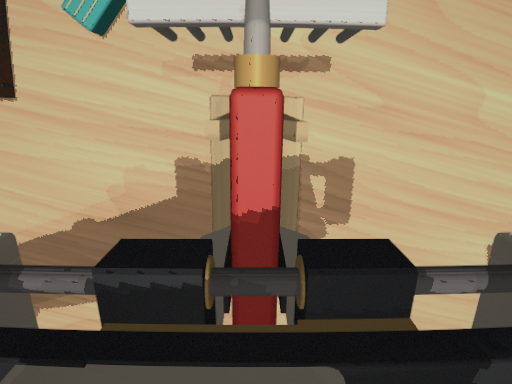

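{"api": "move_arm", "payload": {
  "series": [
    [-0.1, 0, -2, 0, 0, 0],
    [0, 0, -1.5, 0, 0, 0],
    [0, 0, -1, 0, 0, 0],
    [0, 0, -0.7, 0, 0, 0],
    [0, 0, -0.3, 0, 0, 0],
    [0, 0, 0, 0, 0, 0],
    [0, 0, 0, 0, 0, 0]
  ]
}}

```text
clock: 15.25
position: [0.4839, -0.3966, 0.13]
ee_rot: [3.117, 0.384, 0.001]
force: [-0.1, 0.0, -2.0]
width: 0.234
```

```bash
python3 look.py
```

```text
clk 15.25 pos [ 0.4839 -0.3966  0.13  ] rakeyaw 14.03 tip bed mm -39.9 -419.1 tip h over mesh 0.0 F [-0.1  0.  -2. ] w 0.234 tilt -1.0 q [ 0.11  0.65  0.77  1.74 -0.53  0.97 -0.24]
```

{"api": "move_arm", "payload": {
  "series": [
    [0, 0, -0.1, 0, 0, 0],
    [0, 0, -0.1, 0, 0, 0],
    [0, 0, 0, 0, 0, 0]
  ]
}}

```text
clock: 15.55
position: [0.484, -0.3966, 0.1296]
ee_rot: [3.118, 0.384, 0.003]
force: [-3.5, 5.5, 16.0]
width: 0.237
```

{"api": "move_arm", "payload": {
  "series": [
    [0, 0, 0, 0, 0, 0],
    [0, 0, 0, 0, 0, 0],
    [0, 0, 0, 0, 0, 0],
    [0, 0, 0, 0, 0, 0],
    [0, 0, 0, 0, 0, 0],
    [0, 0, 0, 0, 0, 0],
    [0, 0, 0, 0, 0, 0],
    [0, 0, 0, 0, 0, 0]
  ],
  "grip": 0.9
}}

```text
clock: 16.35
position: [0.4837, -0.3963, 0.1277]
ee_rot: [3.118, 0.384, -0.0]
force: [1.3, 0.3, 0.2]
width: 0.871
```

{"api": "move_arm", "payload": {
  "series": [
    [0, 0, 0, 0, 0, 0],
    [0, 0, 0, 0, 0, 0],
    [0, 0, 1, 0, 0, 0],
    [0, 0, 2, 0, 0, 0],
    [0, 0, 3, 0, 0, 0],
    [0, 0, 4, 0, 0, 0],
    [0, 0, 3, 0, 0, 0],
    [-1, 4, 0, 0, 0, 0]
  ]
}}

```text
clock: 17.15
position: [0.4744, -0.3624, 0.2633]
ee_rot: [3.11, 0.374, 0.009]
force: [0.9, 0.6, 0.2]
width: 0.896
```

{"api": "move_arm", "payload": {
  "series": [
    [-1, 4, 0, 0, 0, 0],
    [-1, 4, 0, 0, 0, 0],
    [0, 0, 0, 0, 0, 0],
    [0, 0, 0, 0, 0, 0],
    [0, 0, 0, 0, 0, 0]
  ]
}}

```text
clock: 17.65
position: [0.4539, -0.2773, 0.2585]
ee_rot: [3.117, 0.382, 0.001]
force: [-0.4, 0.2, 0.1]
width: 0.9
```

```bash
python3 look.py t5; python3 - <<'E'
from h import *
im=imaging.get_image("top"); a=im["color"]; b=imaging.get_image("side")["color"]
d=cv2.absdiff(a,cv2.imread("pics/top0.png")[:,:,::-1].copy()); print("bystander diffs",d[140:290,80:145].max(), d[175:270,375:445].max())
cv2.imwrite("pics/fin.png",np.vstack([cv2.resize(a[130:275,150:450,::-1],(720,348)),cv2.resize(b[150:384,150:400,::-1],(268,250)).repeat(1,0) if 0 else cv2.copyMakeBorder(cv2.resize(b[150:384,150:400,::-1],(268,250)),0,0,0,452,cv2.BORDER_CONSTANT)]))
E
```

```text
clk 17.65 pos [ 0.4539 -0.2773  0.2585] rakeyaw 13.98 tip bed mm -47.4 -296.5 tip h over mesh 128.5 F [-0.4  0.2  0.1] w 0.9 tilt -1.0 q [-0.24  0.35  0.92  1.83 -0.31  1.11 -0.53]
bystander diffs 18 136
```

View pics/fin.png

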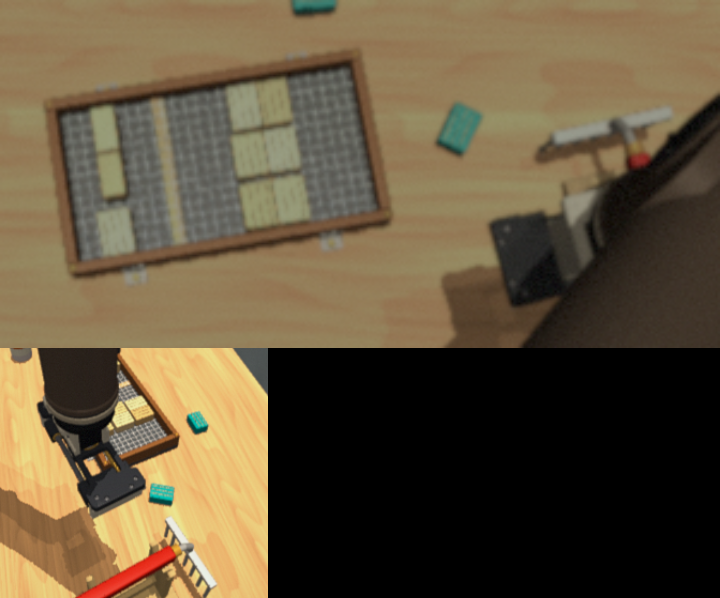

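```bash
python3 - <<'E'
from h import *
from cell import workorder
b=imaging.get_image("side")["color"]; a=cv2.imread("pics/side0.png")[:,:,::-1]
for c in (a,b):
    c=c.astype(int); m=big((c[...,0]>110)&(c[...,1]<60)&(c[...,2]<70)); m[:300]=0
    p=np.argwhere(m)[:,::-1]; print(m.sum(),p.mean(0).round(1),cv2.fitLine(p.astype(np.float32),2,0,.01,.01).ravel().round(3))
print(cv2.absdiff(a[300:,290:360].copy(),b[300:,290:360].copy()).mean())
workorder.sign_off()
E
```

```text
1147 [272.2 361.9] [  0.881  -0.473 272.236 361.896]
1022 [273.7 360.1] [  0.887  -0.461 273.653 360.099]
37.85215419501134
the job is handed in; nothing more can be done
```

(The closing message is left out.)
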